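# Take the full paper roll off its post and stand it in the parrot's treat dish

## Task

Two wound paper rolls sit on upright steel posts on the parrot's toy shelf. Slide the full (fat) roll straight up off its post, lower it into the green ceramic treat dish and only let go once it is down, so that it stands upright on its end in the middle of the dish, ready to have treats dropped down its bore. Leave the nearly used-up (thin) roll on its post.

Things in the scene. Friction and masses are not known exactly. Their poses are not given: they have to be found in the camera images.
- full_roll: the full roll of wound off-white paper ribbon on a brown card core: an upright ring 56 mm across and 40 mm tall with a through bore of 26 mm, about 70 g, rigid. It starts loose on the post of stand, its underside resting on the stand's base. Origin: centre of its underside; z runs up along its axis.
- stand: the stand that holds the full roll, fixed to the shelf: a square pine base 70 x 70 mm and 12 mm thick with an upright round steel post 14 mm thick at its centre; the post's tip is 70 mm above the shelf, so it sticks out 18 mm above the seated roll. Origin: on the post's axis at the underside of the base (shelf level); z up. Another stand of the same make holds the used-up roll.
- dish: shallow round green ceramic treat dish, 160 mm across the rim and 24 mm high, loose on the shelf, about 0.5 kg, empty. Its flat inner floor is 6 mm above the shelf and about 140 mm across; the wall slopes up around it. Origin: centre of its underside; z up.
- used_roll: the nearly used-up roll of the same paper on the same core: 36 mm across, 40 mm tall, bore 26 mm, about 20 g, loose on the post of the other stand. To be left there. Origin: centre of its underside; z up along its axis.
Things that resemble listed ones, but are neither listed nor needed, are in the scene too. Leave any pink or purple look-alike of the full_roll alone. What is shaped like the stand but pink or turquoise is not meant.

How it is judged:
On the way, in this order (a step that is already met when the one before it is completed fails the run):
1. the full roll is drawn up clear of its post: underside above the post's tip, still over the post (z of full_roll in the frame of stand above 0.071 m and horizontal distance between full_roll and stand below 0.05 m), for 0.05 s.
2. it is lowered into the dish still held: underside within 15 mm of the dish's floor, within 30 mm of its centre, gripper still on it (z of full_roll in the frame of dish below 0.021 m and horizontal distance between full_roll and dish below 0.03 m and contact force between the fingers and full_roll above 0.5 N), for 0.05 s.
At the end, for the whole second after the job is handed in: The full roll stands upright (within 10 degrees) and still on the floor of the dish, its axis within 20 mm of the dish's centre; the dish sits level on the shelf; the used-up roll is still on its post (moved less than 20 mm) (horizontal distance between full_roll and dish below 0.02 m and z of full_roll in the frame of dish between 0.002 and 0.012 m and angle between full_roll's own z axis and vertical below 0.175 rad and linear speed of full_roll below 0.02 m/s and angle between dish's own z axis and vertical below 0.1 rad and height (world z) of dish below 0.01 m and distance of used_roll from where it was at the start of the episode below 0.02 m); the robot touches nothing.
It fails at once if the used-up roll is lifted or pushed off its place on its post (20 mm) (distance of used_roll from where it was at the start of the episode above 0.02 m).
It also fails if it takes over 45 s, if anything falls off the work surface, if the arm or the gripper's body presses on something with over 40 N, if the wrist force passes 120 N, or if a joint passes its speed limit or range.

## Robot

A 7-joint arm with a two-finger parallel gripper is mounted at the origin on the work surface. World frame = base frame: x ahead of the robot, y to its left, z up, the work surface at z = 0. Lengths are in m, angles in rad, forces in N, time in s.
With the tool pointing down it reaches from about 0.425 to 0.875 m from the base axis. Payload 4.7 kg.
Tool frame: the origin (TCP) lies at the very end of the fingers, on their centre line; the grasp point (between the pads) lies 19 mm behind it; z points along the fingers, y is the line along which they close (so a half turn about z gives the same grasp; the last joint's range is limited). The gripper opens to 87 mm and grips with 3 to 60 N. Pads are 19 mm wide; open, the fingers measure 117 mm over their backs; the gripper's body (75 mm by 190 mm) begins 51 mm behind the grasp point.
Start: joints at [-1.215, 0.321, -0.07, 1.45, 0.023, 1.371, -0.057], TCP at [0.218, 0.612, 0.223] pointing down, gripper open.
Joint ranges: [-2.86, 2.86], [-0.3, 2.09], [-1.38, 1.24], [0.06, 2.45], [-1.56, 4.7], [0.09, 2.05], [-2.69, 2.69]. Speed limits (rad/s): [2.57, 2.57, 3.14, 3.14, 3.14, 3.14, 3.14].

## Interface

Orientations are given as a rotation vector (axis times angle).
In Python, from bench import ctrl gives the robot as it stands.
- The arm moves only by the tool jog_arm, never from a script. Its argument "commands" is a list of rows, each a list of 7 numbers: the opening, from 0 (shut) to 1 (fully open), then the shift along the world's x, y, z scaled (see below), then the turn, a rotation vector about the world's x, y, z scaled (see below). A call has exactly 5 rows; each row is the pose to reach, as a shift and turn from the pose commanded when the call began; what a row does not reach only later rows make up. The controller multiplies each number of a shift by 0.5 m and each number of a turn by 30 degrees. A row lasts 1/12 s, in which the tool goes at most 41.7 mm and 7.16 degrees, less where a joint would pass 70% of its speed; a pose out of reach is approached as far as the arm can. A call with a number of a shift or a turn outside -1 to 1 is refused whole. A call with a gripper value outside its range is refused whole. The fingers move at their own pace and stop on an object; "grip_force" is the grip in N (left out, the last holds). Time passes only in rows, so rows that repeat a pose let the fingers close, or fill a call up. It gives the time, the measured TCP pose, the force, the opening and the grip force at its end, in the units of the state.
- ctrl.get_state(): the state, without advancing time (a new reading comes with each control period).
- ctrl.get_image(name): name is "scene" or "top"; returns a dict with "frame" (420x560x3 uint8, red, green, blue), "vfov" (degrees; the focal length in pixels is half the picture's height over the tangent of half this angle, whatever the lens; pixels are square), "cx", "cy" (the principal point, pixels), "camera_from_world" (4x4, takes a point from world to camera coordinates). Camera axes: x right, y down, z forward; pixel columns grow to the right and rows downward; lengths in m; the calibration is good to about 2 mm. A picture is of the moment at which its call begins. There is no depth.
- ctrl.close_job(): hands the job in; it is judged then, once.
The state is a dict: "time": time; "joint_positions": joint angles; "qd": joint speeds; "joint_torque": joint torques, N m; "position": TCP position; "tool_rot": TCP orientation; "ft_force": force on the tool from outside, world axes, zero at the start; "torque": the same for the moment, N m; "grip_width": opening from 0.0 (shut) to 1.0 (fully open); "grip_force": force on a finger pad.
Only numpy, scipy, OpenCV 4.12 (cv2) and the standard library are available. Lean on these libraries where they do the work, as an engineer would, in place of code of your own. Each camera call takes 0.05 s, during which the arm holds its last target. There are 200 camera calls.

## Working session

There is one attempt and no reset: what is moved stays moved. The work goes in short steps, Python scripts to look and compute and a tool call to move; the robot and the scene stay as the last step left them, time stands still between calls to the robot, and variables do not carry over. Pictures are saved under pics/ and viewed, at most 10 in all, crops included, and the job is handed in when it is done.

Besides the shell and the picture viewer there is one more tool, called after "Call:" as name([rows], argument=value, ...), one row to a line, values as JSON. jog_arm: Moves the arm, as the interface text tells. Shifts and turns lie within -1 to 1; 1 stands for 0.5 m of shift or 30 degrees of turn. Its arguments: {"type":"object","properties":{"commands":{"type":"array","items":{"type":"array","items":{"type":"number","minimum":-1,"maximum":1}}},"grip_force":{"type":"number"}},"required":["commands"]}

```bash
mkdir -p pics; cat > h.py <<'E'
import numpy as np, cv2
from bench import ctrl
def snap(name,fn):
    im=ctrl.get_image(name); cv2.imwrite(fn,im["frame"][:,:,::-1]); return im
def K(im):
    f=im["frame"].shape[0]/2/np.tan(np.radians(im["vfov"])/2); return f
def px2w(im,u,v,z):
    f=K(im);T=np.array(im["camera_from_world"]);R=T[:3,:3];c=-R.T@T[:3,3]
    d=R.T@np.array([(u-im["cx"])/f,(v-im["cy"])/f,1]); return c+d*(z-c[2])/d[2]
def w2px(im,p):
    T=np.array(im["camera_from_world"]);q=T[:3,:3]@np.array(p)+T[:3,3];f=K(im)
    return q[0]/q[2]*f+im["cx"],q[1]/q[2]*f+im["cy"]
E
python3 - <<'E'
from h import *
for n in("scene","top"):
    im=snap(n,f"pics/{n}0.png"); T=np.array(im["camera_from_world"]); print(n,im["vfov"],im["cx"],im["cy"],-T[:3,:3].T@T[:3,3])
s=ctrl.get_state();print(s["position"],s["tool_rot"],s["grip_width"],s["time"])
E
```

```text
scene 51.904969790676276 278.11588350958084 211.88106376301775 [ 1.1162168  -0.56288218  0.55514248]
top 44.43399039496183 284.6059675227388 212.04988674115873 [ 0.35713162 -0.03752385  1.26048767]
[0.2177076  0.61194564 0.22158326] [-5.34043653e-01 -3.09563514e+00  2.64145384e-03] 0.9961725039738013 0.1
```

View pics/scene0.png

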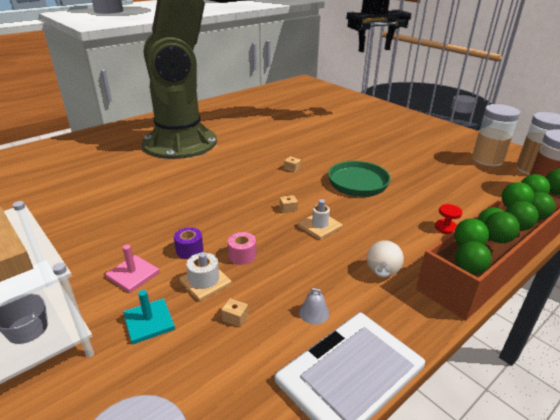

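View pics/top0.png

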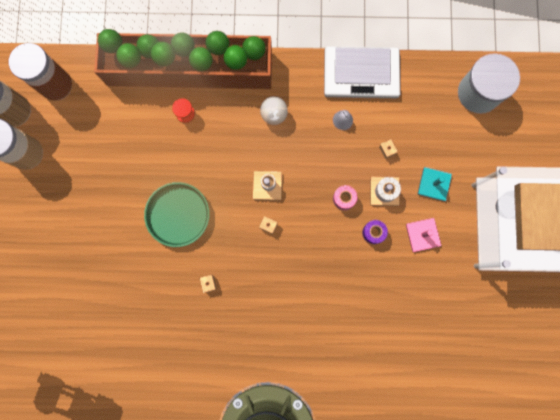

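The scene shows two pale rolls on pine stands. The fat one is at scene (203,270) / top (388,189), and the thin one at scene (320,215) / top (267,184). The dish is at top (178,215). The pink (345,197) and purple (375,232) rolls and the pink and turquoise stands are look-alikes. The fat off-white roll on the pine base fits the description, so I'll confirm it in a crop.

```bash
python3 - <<'E'
from h import *
im=ctrl.get_image("top"); sc=ctrl.get_image("scene")
a=cv2.resize(im["frame"][160:260,320:460],None,fx=4,fy=4,interpolation=cv2.INTER_CUBIC)
b=cv2.resize(sc["frame"][225:305,165:260],None,fx=2.4,fy=5*.48,interpolation=cv2.INTER_CUBIC)
c=np.zeros((600,560,3),np.uint8);c[:400]=a;c[400:400+b.shape[0],:b.shape[1]]=b
cv2.imwrite("pics/crop.png",c[:,:,::-1])
hsv=cv2.cvtColor(im["frame"],cv2.COLOR_RGB2HSV)
m=cv2.inRange(hsv,(60,100,30),(90,255,255)); n,l,st,ce=cv2.connectedComponentsWithStats(m)
for i in range(1,n):
    if st[i,4]>300: print("green",st[i],ce[i], px2w(im,st[i,0]+st[i,2]/2-.5,st[i,1]+st[i,3]/2-.5,.024))
m=cv2.inRange(hsv,(0,0,140),(179,60,255)); m[:, :240]=0;m[:165]=0;m[:, 420:]=0;m[220:]=0; n,l,st,ce=cv2.connectedComponentsWithStats(m)
for i in range(1,n):
    if st[i,4]>40: print("pale",st[i],ce[i], px2w(im,st[i,0]+st[i,2]/2-.5,st[i,1]+st[i,3]/2-.5,.052))
m=cv2.inRange(hsv,(12,70,150),(28,200,255)); n,l,st,ce=cv2.connectedComponentsWithStats(m)
for i in range(1,n):
    if st[i,4]>100 and st[i,1]>160 and st[i,0]<420: print("pine",st[i], px2w(im,st[i,0]+st[i,2]/2-.5,st[i,1]+st[i,3]/2-.5,.012))
E
```

```text
green [419 168  32  33 764] [434.43193717 183.77486911] [ 0.59424883 -0.39775379  0.024     ]
pale [376 177  25  24 327] [387.87155963 188.72477064] [ 0.57592205 -0.27858781  0.052     ]
pine [ 56 394  17  17 206] [0.06269117 0.47408891 0.012     ]
```

View pics/crop.png

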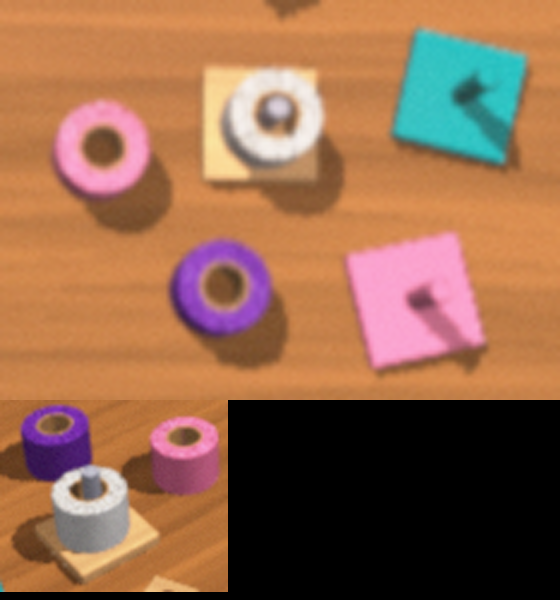

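Confirmed: this is the white fat roll on the pine base, with the post at crop (278,108). Next I'll compute positions from these pixels.

```bash
python3 - <<'E'
from h import *
im=ctrl.get_image("top"); sc=ctrl.get_image("scene")
print("base",px2w(im,384.6,190.8,.012),"roll",px2w(im,388.2,188.7,.052),"tip",px2w(im,389.1,186.6,.07))
f=im["frame"].astype(int); m=((f[...,1]>f[...,0]*1.25)&(f[...,1]>f[...,2]*1.1)).astype(np.uint8); m[:170]=0;m[:,240:]=0
n,l,st,ce=cv2.connectedComponentsWithStats(m); i=1+st[1:,4].argmax(); print(st[i],ce[i])
x,y,w,h=st[i,:4]; d=px2w(im,x+w/2-.5,y+h/2-.5,.024);print("dish",d,px2w(im,x,y+h/2,.024)[1]-px2w(im,x+w-1,y+h/2,.024)[1])
f=sc["frame"].astype(int); m=((f[...,1]>f[...,0]*1.25)&(f[...,1]>f[...,2]*1.1)).astype(np.uint8);m[205:]=0;m[:,400:]=0;m[:150]=0;m[:,:300]=0
ys,xs=np.nonzero(m);print("scene bbox",xs.min(),xs.max(),ys.min())
p=[w2px(sc,d+.08*np.array([np.cos(t),np.sin(t),0])) for t in np.arange(0,6.3,.05)];p=np.array(p);print("pred",p.min(0),p.max(0))
print("roll top center in scene",w2px(sc,px2w(im,388.2,188.7,.052)), "used",px2w(im,267.5,183.5,.052))
E
```

```text
base [ 0.57726302 -0.27815935  0.012     ] roll [ 0.57544703 -0.2790609   0.052     ] tip [ 0.57724185 -0.27761368  0.07      ]
[ 145  189   61   58 2660] [176.41390977 218.11766917]
dish [0.50012428 0.23213226 0.024     ] 0.14534311932365357
scene bbox 328 389 161
pred [324.86222043 158.34856632] [387.53416055 188.0579333 ]
roll top center in scene (np.float64(200.6477355513791), np.float64(260.6944917554455)) used [0.58270117 0.00893177 0.052     ]
```

Call:
jog_arm([
  [1,0.08,-0.08,0,0,0,0],
  [1,0.16,-0.16,0,0,0,0],
  [1,0.24,-0.24,0,0,0,0],
  [1,0.3,-0.32,0,0,0,0],
  [1,0.36,-0.4,0,0,0,0],
])

```text
time: 0.72
position: [0.3609, 0.4583, 0.2226]
tool_rot: [0.534, 3.096, 0.0]
ft_force: [0.3, 0.4, 0.5]
grip_width: 0.999
grip_force: 0.0
```

Call:
jog_arm([
  [1,0.04,-0.06,0,0,0,0],
  [1,0.08,-0.12,0,0,0,0],
  [1,0.12,-0.2,0,0,0,0],
  [1,0.16,-0.26,0,0,0,0],
  [1,0.2,-0.32,0,0,0,0],
])

```text
time: 1.13
position: [0.4606, 0.2975, 0.2229]
tool_rot: [0.536, 3.095, 0.0]
ft_force: [0.8, 0.2, 0.1]
grip_width: 1.001
grip_force: 0.0
```

Call:
jog_arm([
  [1,0.01,-0.08,0,0,0,0],
  [1,0.03,-0.16,0,0,0,0],
  [1,0.05,-0.24,0,0,0,0],
  [1,0.07,-0.32,0,0,0,0],
  [1,0.09,-0.4,0,0,0,0],
])

```text
time: 1.55
position: [0.5047, 0.098, 0.2229]
tool_rot: [0.534, 3.095, 0.001]
ft_force: [0.3, 1.8, 0.6]
grip_width: 1.001
grip_force: 0.0
```

Call:
jog_arm([
  [1,0.02,-0.08,0,0,0,0],
  [1,0.03,-0.16,0,0,0,0],
  [1,0.04,-0.24,0,0,0,0],
  [1,0.05,-0.32,0,0,0,0],
  [1,0.06,-0.4,0,0,0,0],
])

```text
time: 1.97
position: [0.5345, -0.1019, 0.2229]
tool_rot: [0.534, 3.095, 0.001]
ft_force: [0.8, -0.4, 0.6]
grip_width: 0.999
grip_force: 0.0
```

Call:
jog_arm([
  [1,0,-0.05,0,0,0,0],
  [1,0,-0.1,0,0,0,0],
  [1,0,-0.15,0,0,0,0],
  [1,0,-0.15,0,0,0,0],
  [1,0,-0.15,0,0,0,0],
])

```text
time: 2.38
position: [0.5341, -0.1767, 0.2226]
tool_rot: [0.54, 3.095, -0.0]
ft_force: [-0.6, 0.5, -0.4]
grip_width: 1.0
grip_force: 0.0
```

Call:
jog_arm([
  [1,0.04,-0.07,0,0,0,0],
  [1,0.084,-0.14,0,0,0,0],
  [1,0.084,-0.204,0,0,0,0],
  [1,0.084,-0.204,-0.05,0,0,0],
  [1,0.084,-0.204,-0.1,0,0,0],
])

```text
time: 2.8
position: [0.5775, -0.279, 0.1731]
tool_rot: [0.537, 3.092, -0.002]
ft_force: [0.0, 1.1, -0.1]
grip_width: 1.001
grip_force: 0.0
```

Call:
jog_arm([
  [1,0,0,-0.05,0,0,0],
  [1,0,0,-0.1,0,0,0],
  [1,0,0,-0.13,0,0,0],
  [1,0,0,-0.13,0,0,0],
  [1,0,0,-0.13,0,0,0],
])

```text
time: 3.22
position: [0.5768, -0.2751, 0.1069]
tool_rot: [-0.531, -3.095, -0.002]
ft_force: [0.5, 0.7, -0.4]
grip_width: 1.002
grip_force: 0.0
```

```bash
python3 - <<'E'
from h import *
im=ctrl.get_image("top"); sc=ctrl.get_image("scene")
a=cv2.resize(im["frame"][140:240,320:460],None,fx=4,fy=4,interpolation=cv2.INTER_CUBIC)
b=cv2.resize(im["frame"][165:265,125:225],None,fx=2,fy=2,interpolation=cv2.INTER_CUBIC)
s=cv2.resize(sc["frame"][200:300,145:285],None,fx=2,fy=2,interpolation=cv2.INTER_CUBIC)
c=np.zeros((600,560,3),np.uint8);c[:400]=a;c[400:,:200]=b;c[400:,200:480]=s
cv2.imwrite("pics/c2.png",c[:,:,::-1])
s=ctrl.get_state();print(s["position"],s["joint_positions"])
for p in[(.0,.0),]: print(w2px(im,s["position"]),w2px(sc,s["position"]))
for d in([.5,.232,.024],[.502,.2305,.024]):
  p=np.array([w2px(im,np.array(d)+.08*np.array([np.cos(t),np.sin(t),0])) for t in np.arange(0,6.3,.05)]);print(p.min(0),p.max(0))
E
```

```text
[ 0.57784985 -0.27654289  0.10904779] [-0.08121632  0.42329173  0.62073223  1.63435295 -0.26373903  1.16662306
  1.83201664]
(np.float64(392.0671653027283), np.float64(183.2647934411045)) (np.float64(199.63837283790917), np.float64(235.26286116164164))
[142.02733776 185.03552966] [208.07663435 250.61707116]
[142.69105526 184.2406911 ] [208.72658272 249.79547452]
```

View pics/c2.png

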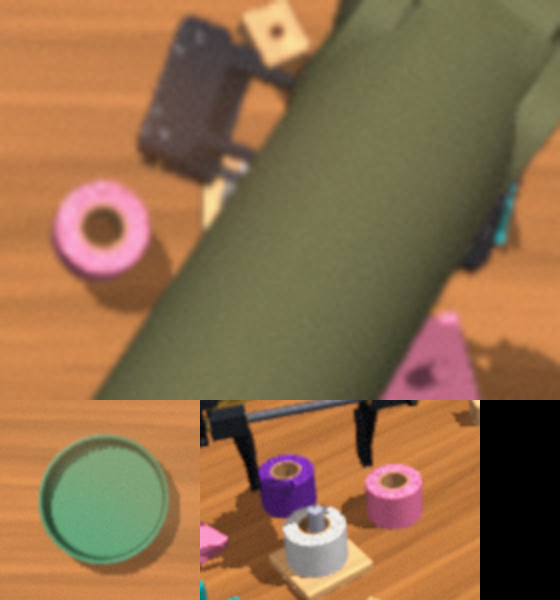

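The fingers straddle the roll, with the TCP projecting onto it, and the pink and purple rolls are clear. The dish in the top view spans about 144–210 by 182–247, which puts its centre near (0.507, 0.227). Descending.

Call:
jog_arm([
  [1,0,0,-0.04,0,0,0],
  [1,0,0,-0.08,0,0,0],
  [1,0,0,-0.12,0,0,0],
  [1,0,0,-0.15,0,0,0],
  [1,0,0,-0.172,0,0,0],
])

```text
time: 3.73
position: [0.5773, -0.2767, 0.0217]
tool_rot: [0.533, 3.095, 0.001]
ft_force: [-0.3, 0.2, -0.2]
grip_width: 1.001
grip_force: 0.0
```

Call:
jog_arm([
  [1,0,0,0,0,0,0],
  [1,0,0,0,0,0,0],
  [0.7,0,0,0,0,0,0],
  [0.7,0,0,0,0,0,0],
  [0.7,0,0,0,0,0,0],
], grip_force=12)

```text
time: 4.15
position: [0.5775, -0.2774, 0.0229]
tool_rot: [0.534, 3.094, -0.0]
ft_force: [0.2, -0.2, 0.4]
grip_width: 0.856
grip_force: 0.0
```

Call:
jog_arm([
  [0.5,0,0,0,0,0,0],
  [0.5,0,0,0,0,0,0],
  [0.5,0,0,0,0,0,0],
  [0.5,0,0,0,0,0,0],
  [0.5,0,0,0,0,0,0],
])

```text
time: 4.57
position: [0.5767, -0.2772, 0.0219]
tool_rot: [0.534, 3.095, -0.0]
ft_force: [-1.2, 0.1, 2.2]
grip_width: 0.639
grip_force: 12.0
```

Call:
jog_arm([
  [0.4,0,0,0,0,0,0],
  [0.4,0,0,0.02,0,0,0],
  [0.4,0,0,0.04,0,0,0],
  [0.4,0,0,0.06,0,0,0],
  [0.4,0,0,0.08,0,0,0],
], grip_force=20)

```text
time: 4.98
position: [0.5768, -0.2771, 0.063]
tool_rot: [0.534, 3.095, -0.0]
ft_force: [0.3, -1.0, -0.6]
grip_width: 0.637
grip_force: 20.0
```

Call:
jog_arm([
  [0.4,0,0,0.03,0,0,0],
  [0.4,0,0,0.06,0,0,0],
  [0.4,0,0,0.09,0,0,0],
  [0.4,0,0,0.12,0,0,0],
  [0.4,0,0,0.12,0,0,0],
])

```text
time: 5.4
position: [0.5786, -0.2783, 0.126]
tool_rot: [0.533, 3.089, -0.001]
ft_force: [1.4, -1.6, 0.4]
grip_width: 0.638
grip_force: 20.0
```

Call:
jog_arm([
  [0.4,0,0,0.03,0,0,0],
  [0.4,0,0,0.06,0,0,0],
  [0.4,0,0,0.08,0,0,0],
  [0.4,0,0,0.08,0,0,0],
  [0.4,0,0,0.08,0,0,0],
])

```text
time: 5.82
position: [0.5768, -0.2771, 0.1617]
tool_rot: [0.534, 3.095, 0.0]
ft_force: [-0.3, -0.3, -0.6]
grip_width: 0.637
grip_force: 20.0
```

```bash
python3 - <<'E'
from h import *
im=ctrl.get_image("top"); sc=ctrl.get_image("scene"); s=ctrl.get_state();p=s["position"]; print(p,s["grip_width"],s["grip_force"])
s1=cv2.resize(sc["frame"][150:310,140:300],None,fx=3.5,fy=3.5,interpolation=cv2.INTER_CUBIC)
cv2.imwrite("pics/c3.png",s1[:,:,::-1])
for dz in(-.01,.03): print([round((a-o)*3.5) for a,o in zip(w2px(sc,p+[0,0,dz]),(140,150))])
E
```

```text
[ 0.576048   -0.27666879  0.16050818] 0.6398438079182757 19.999846269274713
[198, 227]
[190, 155]
```

View pics/c3.png

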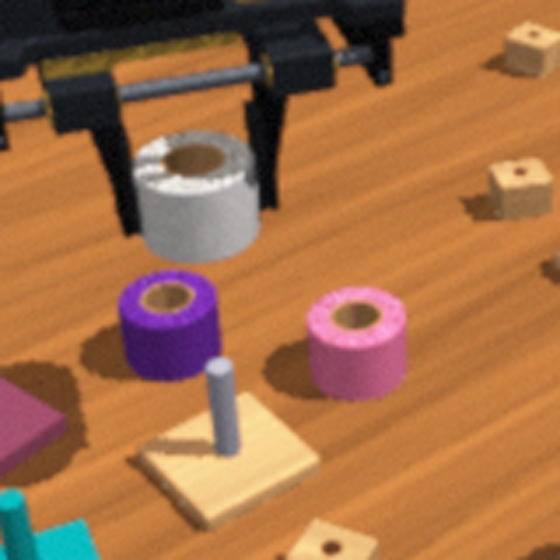

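The roll hangs upright between the fingers, clear of the bare post. Its top centre is at crop (195,160), against (190,155) predicted, so it is within a few mm of the TCP axis. Carrying it to the dish.

Call:
jog_arm([
  [0.4,-0.01,0.05,0,0,0,0],
  [0.4,-0.02,0.11,0,0,0,0],
  [0.4,-0.03,0.18,0,0,0,0],
  [0.4,-0.04,0.25,0,0,0,0],
  [0.4,-0.05,0.32,0,0,0,0],
])

```text
time: 6.33
position: [0.5504, -0.1155, 0.1604]
tool_rot: [-0.535, -3.094, 0.0]
ft_force: [0.9, 0.7, -0.7]
grip_width: 0.635
grip_force: 20.0
```

Call:
jog_arm([
  [0.4,-0.01,0.07,0,0,0,0],
  [0.4,-0.02,0.14,0,0,0,0],
  [0.4,-0.03,0.21,0,0,0,0],
  [0.4,-0.04,0.28,0,0,0,0],
  [0.4,-0.05,0.35,0,0,0,0],
])

```text
time: 6.75
position: [0.5254, 0.0596, 0.1607]
tool_rot: [-0.534, -3.095, 0.0]
ft_force: [0.3, -0.3, -0.7]
grip_width: 0.64
grip_force: 20.0
```

Call:
jog_arm([
  [0.4,-0.01,0.07,0,0,0,0],
  [0.4,-0.02,0.14,0,0,0,0],
  [0.4,-0.03,0.21,0,0,0,0],
  [0.4,-0.04,0.28,0,0,0,0],
  [0.4,-0.04,0.336,0,0,0,0],
])

```text
time: 7.17
position: [0.5044, 0.2291, 0.1604]
tool_rot: [-0.53, -3.094, 0.0]
ft_force: [0.4, -0.6, -1.0]
grip_width: 0.64
grip_force: 20.0
```

Call:
jog_arm([
  [0.4,0,0,-0.02,0,0,0],
  [0.4,0,0,-0.05,0,0,0],
  [0.4,0,0,-0.08,0,0,0],
  [0.4,0,0,-0.1,0,0,0],
  [0.4,0,0,-0.1,0,0,0],
])

```text
time: 7.58
position: [0.5045, 0.2247, 0.1083]
tool_rot: [-0.534, -3.092, 0.006]
ft_force: [-0.5, 0.8, 0.1]
grip_width: 0.638
grip_force: 20.0
```

```bash
python3 - <<'E'
from h import *
im=ctrl.get_image("top"); sc=ctrl.get_image("scene"); s=ctrl.get_state();p=s["position"]; print(p,s["grip_width"],s["grip_force"])
a=cv2.resize(im["frame"][165:265,125:225],None,fx=4,fy=4,interpolation=cv2.INTER_CUBIC)
b=cv2.resize(sc["frame"][110:210,310:410],None,fx=4,fy=4,interpolation=cv2.INTER_CUBIC)
cv2.imwrite("pics/c4.png",np.hstack([a,b])[:,:,::-1])
def el(c,r): return np.array([w2px(sc,np.array(c)+r*np.array([np.cos(t),np.sin(t),0])) for t in np.arange(0,6.3,.05)])
for c,r in(([.507,.227,.024],.08),(p+[0,0,.03],.028),(p+[0,0,-.01],.028)):
  e=(el(c,r)-[310,110])*4; print(e.min(0).round(),e.max(0).round())
E
```

```text
[0.50635659 0.22548109 0.1110864 ] 0.6391999147564748 19.999749173002783
[ 61. 199.] [314. 319.]
[159.  67.] [252. 104.]
[152. 127.] [244. 166.]
```

View pics/c4.png

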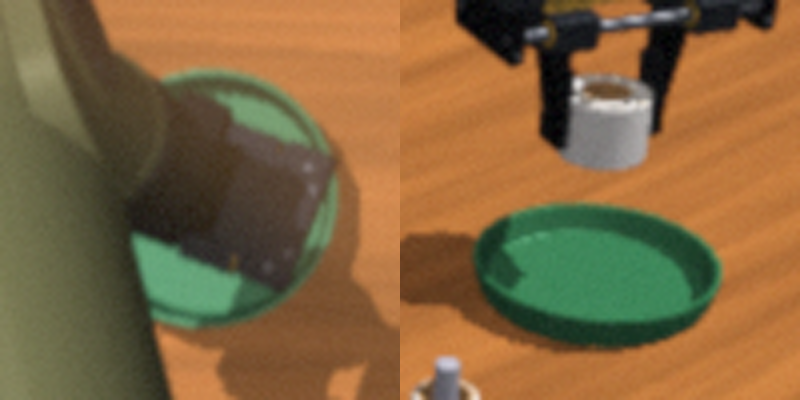

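Scene half: the dish rim spans x 72–322 and the roll x 165–254, so relative to prediction the dish is about 2–3 mm further right. I'll shift by 2 mm in x and y, then lower.

Call:
jog_arm([
  [0.4,0.004,0.004,-0.03,0,0,0],
  [0.4,0.004,0.004,-0.07,0,0,0],
  [0.4,0.004,0.004,-0.11,0,0,0],
  [0.4,0.004,0.004,-0.15,0,0,0],
  [0.4,0.004,0.004,-0.17,0,0,0],
])

```text
time: 8.1
position: [0.5081, 0.2276, 0.0254]
tool_rot: [-0.534, -3.095, 0.001]
ft_force: [-0.1, -0.0, -1.4]
grip_width: 0.636
grip_force: 20.0
```

Call:
jog_arm([
  [0.4,0,0,-0.004,0,0,0],
  [0.4,0,0,-0.008,0,0,0],
  [0.4,0,0,-0.012,0,0,0],
  [0.4,0,0,-0.015,0,0,0],
  [0.4,0,0,-0.015,0,0,0],
])

```text
time: 8.52
position: [0.5092, 0.2283, 0.0199]
tool_rot: [0.534, 3.095, 0.002]
ft_force: [0.3, -1.3, 0.1]
grip_width: 0.639
grip_force: 20.0
```

Call:
jog_arm([
  [0.4,0,0,-0.002,0,0,0],
  [0.4,0,0,-0.003,0,0,0],
  [0.4,0,0,-0.004,0,0,0],
  [0.4,0,0,-0.005,0,0,0],
  [0.4,0,0,-0.005,0,0,0],
])

```text
time: 8.93
position: [0.5085, 0.228, 0.0165]
tool_rot: [-0.534, -3.096, -0.0]
ft_force: [-0.7, -0.6, 0.9]
grip_width: 0.638
grip_force: 20.0
```

```bash
python3 - <<'E'
from h import *
sc=ctrl.get_image("scene"); s=ctrl.get_state();print(s["position"],s["ft_force"])
b=cv2.resize(sc["frame"][110:210,310:410],None,fx=4,fy=4,interpolation=cv2.INTER_CUBIC)
cv2.imwrite("pics/c5.png",b[:,:,::-1])
E
```

```text
[0.50857074 0.22798645 0.01657393] [0.34601697 0.00547269 0.28145058]
```

View pics/c5.png

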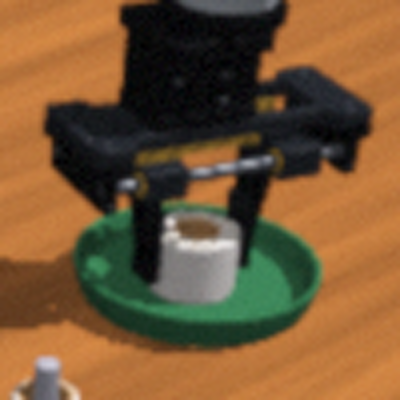

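```bash
python3 - <<'E'
from h import *
sc=ctrl.get_image("scene")
def el(c,r):
  e=np.array([w2px(sc,np.array(c)+r*np.array([np.cos(t),np.sin(t),0])) for t in np.arange(0,6.3,.05)]);e=(e-[310,110])*4;return e
for x,y in((.508,.228),(.513,.228),(.508,.233)):
  for z,r in((.024,.08),(.006,.028),(.046,.028),(.0,.06)):
    e=el([x,y,z],r);print(x,y,z,e.min(0).round(),e.max(0).round())
b=cv2.imread("pics/c5.png")
for c,r,col in(([.508,.228,.024],.08,(0,0,255)),([.508,.228,.046],.028,(255,0,0)),([.508,.228,.006],.028,(255,0,0))):
    cv2.polylines(b,[el(c,r).round().astype(np.int32)],True,col,1)
cv2.imwrite("pics/c6.png",cv2.resize(b,(600,600)))
E
```

```text
0.508 0.228 0.024 [ 64. 199.] [316. 320.]
0.508 0.228 0.006 [142. 259.] [230. 302.]
0.508 0.228 0.046 [148. 205.] [237. 246.]
0.508 0.228 0.0 [ 92. 244.] [279. 336.]
0.513 0.228 0.024 [ 69. 202.] [323. 323.]
0.513 0.228 0.006 [148. 262.] [236. 305.]
0.513 0.228 0.046 [154. 208.] [244. 249.]
0.513 0.228 0.0 [ 97. 247.] [285. 340.]
0.508 0.233 0.024 [ 69. 197.] [321. 317.]
0.508 0.233 0.006 [147. 257.] [235. 299.]
0.508 0.233 0.046 [153. 203.] [242. 244.]
0.508 0.233 0.0 [ 97. 242.] [284. 334.]
```

View pics/c6.png

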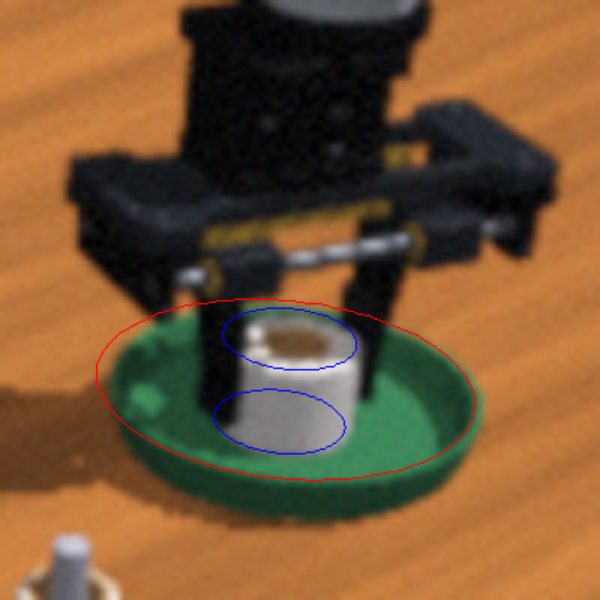

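Actual roll and dish are both shifted by about the same amount from the overlay (roughly +13 px in x), so the roll is centred in the dish to within about 5 mm. Pressing down lightly, releasing and retreating.

Call:
jog_arm([
  [0.4,0,0,-0.001,0,0,0],
  [0.4,0,0,-0.002,0,0,0],
  [0.4,0,0,-0.002,0,0,0],
  [0.4,0,0,-0.002,0,0,0],
  [0.4,0,0,-0.002,0,0,0],
], grip_force=8)

```text
time: 9.45
position: [0.5087, 0.2281, 0.0158]
tool_rot: [0.534, 3.096, 0.0]
ft_force: [-1.8, -0.3, 3.5]
grip_width: 0.639
grip_force: 8.0
```

Call:
jog_arm([
  [0.7,0,0,0,0,0,0],
  [0.7,0,0,0,0,0,0],
  [0.85,0,0,0,0,0,0],
  [0.85,0,0,0,0,0,0],
  [0.85,0,0,0,0,0,0],
])

```text
time: 9.87
position: [0.5086, 0.2279, 0.0154]
tool_rot: [-0.534, -3.096, 0.0]
ft_force: [-0.4, -0.1, 0.1]
grip_width: 0.819
grip_force: 0.0
```

Call:
jog_arm([
  [0.85,0,0,0,0,0,0],
  [0.85,0,0,0.02,0,0,0],
  [0.85,0,0,0.05,0,0,0],
  [0.85,0,0,0.08,0,0,0],
  [0.85,0,0,0.12,0,0,0],
])

```text
time: 10.28
position: [0.508, 0.2276, 0.076]
tool_rot: [-0.534, -3.095, 0.002]
ft_force: [0.4, -0.0, -0.2]
grip_width: 0.85
grip_force: 0.0
```

Call:
jog_arm([
  [0.85,0,0,0.06,0,0,0],
  [0.85,0,0,0.12,0,0,0],
  [0.85,0,0,0.2,0,0,0],
  [0.85,0,0,0.2,0,0,0],
  [0.85,0,0,0.2,0,0,0],
])

```text
time: 10.7
position: [0.5104, 0.2288, 0.1793]
tool_rot: [0.534, 3.091, 0.007]
ft_force: [-0.3, 0.7, -1.2]
grip_width: 0.849
grip_force: 0.0
```

```bash
python3 - <<'E'
from h import *
sc=ctrl.get_image("scene")
b=cv2.resize(sc["frame"][110:250,270:410],None,fx=4,fy=4,interpolation=cv2.INTER_CUBIC)
cv2.imwrite("pics/c7.png",b[:,:,::-1])
E
```

```text
(no output)
```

View pics/c7.png

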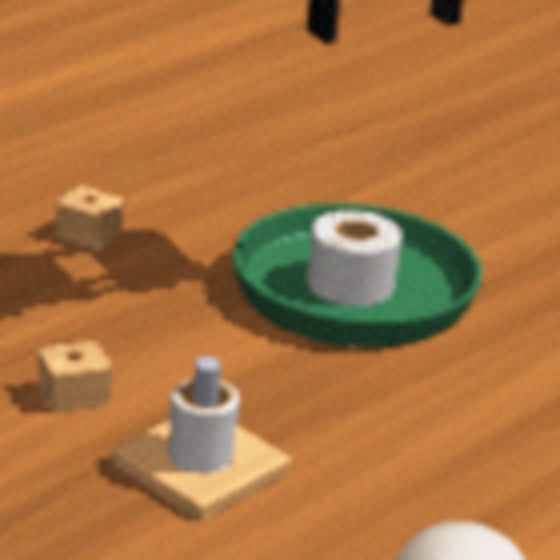

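The roll stands upright in the middle of the dish at crop (354,258), the thin roll is still on its post at (205,425), and the gripper is clear.

```bash
python3 -c "
from bench import ctrl; print(ctrl.close_job())"
```

```text
the job is handed in; nothing more can be done
None
```

The full roll stands upright in the middle of the green dish, the used-up roll is still on its post, and the job is handed in; no verdict came back.

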